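# Open the lower filter housing on the lab bench

## Task

Open the lower of the two filter housings so that its filter can be checked: twist its cover a quarter turn anticlockwise (seen from above) until its tabs are out from under the lugs, then lift it straight off and set it down, right way up, in the shallow steel tray. Don't drop it, let go of it in the end, and leave the taller housing shut.

Things in the scene. Friction and masses are not known exactly. Their poses are not given: they have to be found in the camera images.
- low_cover_grip (a point): Middle of the upright grip bar (60 mm long in x, 16 thick in y, 43 tall) on the loose grey cover (about 180 g) of the LOWER filter housing, on the cover's axis; z up. Heights from here: bar top +20, cover's flat top (84 diameter) -22, housing rim -38 when seated, underside of its plug (62 wide, 3 mm play in the pot) -46 mm. Two tabs, 40 wide, 6 thick, reach 50 mm out along x, at the rim.
- low_housing: Fixed white pot, 92 mm wide, 60 tall; origin under its centre, on the bench; z up. Two metal lugs at its +x and -x sides reach 60 mm out, 12.5 mm over the rim. Locked at the start: cover's x within 10 deg of the pot's x, tabs under the lugs, clockwise blocked. Anticlockwise from above, tabs are clear at 50 deg; stop at 125 deg; 90 is best. Turns with light friction.
- tray: Shallow open steel tray, fixed, 150 mm in its x, 160 mm in its y, 14 mm high, walls and floor 4 mm thick. Origin at the centre of its underside, on the bench; z up.
- tall_cover_tab (a point): On the cover of the TALLER housing (95 mm tall, fixed, same make and same cover), which stays shut: middle of the outer end of one of its two tabs, 3 mm above that housing's rim. That cover's axis lies 50 mm from here along this point's -x; its grip bar rises to 58 mm above the rim. z up.
Mind the look-alikes: they are no part of the job. What is shaped like the part that bears low_cover_grip but black or brown is not meant.

How it is judged:
On the way, in this order (a step that is already met when the one before it is completed fails the run):
1. the lower housing's cover has been turned at least 45 degrees from its locked position while still seated on the housing (angle between the x axis of low_cover_grip and the x axis of low_housing, either way round above 0.785 rad and z of low_cover_grip in the frame of low_housing below 0.106 m and horizontal distance between low_cover_grip and low_housing below 0.012 m), for 0.1 s.
2. the cover has been lifted off, at least 30 mm above its seat (z of low_cover_grip in the frame of low_housing above 0.128 m), for 0.1 s.
At the end, for the whole second after the job is handed in: The lower housing's cover lies at rest on the floor of the tray, right way up (within 10 degrees), its centre within 50 mm of the tray's centre (horizontal distance between low_cover_grip and tray below 0.05 m and z of low_cover_grip in the frame of tray between 0.04 and 0.06 m and angle between low_cover_grip's own z axis and vertical below 0.17 rad and linear speed of low_cover below 0.02 m/s); the robot touches nothing.
It fails at once if the cover of the taller housing was turned or lifted (its tab moved by more than 20 mm) (distance of tall_cover_tab from where it was at the start of the episode above 0.02 m).
It fails at once if the lower housing's cover was dropped: out of the fingers and falling faster than 0.7 m/s (a drop of about 25 mm) (linear speed of low_cover above 0.7 m/s and contact force between the fingers and low_cover below 0.05 N).
It also fails if it takes over 45 s, if anything falls off the work surface, if the arm or the gripper's body presses on something with over 40 N, if the wrist force passes 120 N, or if a joint passes its speed limit or range.

## Robot

A 6-joint arm with a two-finger parallel gripper is mounted at the origin on the work surface. World frame = base frame: x ahead of the robot, y to its left, z up, the work surface at z = 0. Lengths are in m, angles in rad, forces in N, time in s.
With the tool pointing down it reaches from about 0.35 to 0.725 m from the base axis. Payload 4.3 kg.
Tool frame: the origin (TCP) lies at the very end of the fingers, on their centre line; the grasp point (between the pads) lies 19 mm behind it (env.grip_depth is the z of the grasp point in the tool frame, in m); z points along the fingers, y is the line along which they close (so a half turn about z gives the same grasp; the last joint's range is limited). The gripper opens to 85 mm and grips with 20 to 120 N. Pads are 22 mm wide; open, the fingers measure 114 mm over their backs; the gripper's body (76 mm by 85 mm) begins 54 mm behind the grasp point. The pads swing forward as they close: fully open they stand 13 mm farther back than shut.
Start: joints at [-1.217, 0.377, 0.081, 1.274, 0, 1.46], TCP at [0.257, -0.514, 0.231] pointing down, gripper open.
Joint ranges: [-2.72, 2.72], [-0.84, 1.66], [-1.02, 1.22], [-1.77, 2.12], [-1.37, 1.28], [-3.14, 3.14]. Speed limits (rad/s): [2.57, 2.57, 3.14, 3.14, 3.14, 3.14].

## Interface

Orientations are given as a unit quaternion [x, y, z, w].
In Python, from workcell import observe, capture, env gives the robot as it stands.
- The arm moves only by the shell command python3 -m inch 'ROWS' [OPENING] [FORCE]. ROWS is JSON, a list of rows, each an object with "travel": the shift along the tool's x, y, z in m, a list of three; "rot": the turn, a rotation vector about the tool's x, y, z in rad, a list of three. In form: [{"travel": [dx, dy, dz], "rot": [ax, ay, az]}, ...]. A call has 1 to 20 rows; each row is the pose to reach, as a shift and turn from the pose commanded when the call began, along the tool's axes at that moment; what a row does not reach only later rows make up. A row lasts 1/10 s, in which the tool goes at most 50 mm and 8.59 degrees, less where a joint would pass 70% of its speed; a pose out of reach is approached as far as the arm can. A call with a gripper value outside its range is refused whole. OPENING is the finger opening in m, from 0 to 0.0854, set as the call begins (- or left out, the last holds). The fingers move at their own pace and stop on an object; FORCE is the grip in N (left out, the last holds). Time passes only in rows, so rows that repeat a pose let the fingers close. It gives the time, the measured TCP pose, the force, the opening and the grip force at its end, in the units of the state.
- observe(): the state, without advancing time (a new reading comes with each control period).
- capture(name): name is "scene" or "top" or "wrist"; returns a dict with "img" (400x640x3 uint8, blue, green, red), "fx", "fy", "cx", "cy" (pixels), "position" and "orientation" of the camera in the world; the wrist camera has in their place "tool_from_camera" (4x4, takes a point from camera to tool coordinates, whose origin is the TCP and whose axes are the flange's). Camera axes: x right, y up, looking along -z (the intrinsics and any distortion apply to the point x, -y, -z); pixel columns grow to the right and rows downward; lengths in m; the calibration is good to about 2 mm. A picture is of the moment at which its call begins: read the wrist's pose just before it. There is no depth.
- env.finish_job(): hands the job in; it is judged then, once.
The state is a dict: "time_s": time; "joints": joint angles; "dq": joint speeds; "effort": joint torques, N m; "eef_pos": TCP position; "tool_rot": TCP orientation; "wrist_force": force on the tool from outside, world axes, zero at the start; "ft_torque": the same for the moment, N m; "opening": finger opening in m; "grasp_force": force on a finger pad.
Only numpy, scipy, OpenCV 4.12 (cv2) and the standard library are available. Lean on these libraries where they do the work, as an engineer would, in place of code of your own. Each camera call takes 0.05 s, during which the arm holds its last target. There are 200 camera calls.

## Working session

There is one attempt and no reset: what is moved stays moved. The work goes in short steps, Python scripts to look and compute and a shell command to move; the robot and the scene stay as the last step left them, time stands still between calls to the robot, and variables do not carry over. Pictures are saved under pics/ and viewed, at most 10 in all, crops included, and the job is handed in when it is done.

```bash
ls; mkdir -p pics; cat > h.py <<'E'
import numpy as np, cv2
from scipy.spatial.transform import Rotation as R
from workcell import observe, capture, env
def cam(c, s=None):
    if 'tool_from_camera' in c:
        T=np.eye(4); T[:3,:3]=R.from_quat(s['tool_rot']).as_matrix(); T[:3,3]=s['eef_pos']
        T=T@np.array(c['tool_from_camera']); return T[:3,:3],T[:3,3]
    return R.from_quat(c['orientation']).as_matrix(),np.array(c['position'])
def onplane(c,u,v,z,s=None):
    M,p=cam(c,s); d=M@np.array([(u-c['cx'])/c['fx'],-(v-c['cy'])/c['fy'],-1]); return p+d*(z-p[2])/d[2]
def proj(c,P,s=None):
    M,p=cam(c,s); q=M.T@(np.array(P)-p); return c['cx']+c['fx']*q[0]/-q[2], c['cy']-c['fy']*q[1]/-q[2]
E
python3 - <<'E'
from h import *
s=observe(); print(s)
for n in('top','scene'):
    c=capture(n); cv2.imwrite(f'pics/{n}0.png',c['img']); print({k:v for k,v in c.items() if k!='img'})
E
```

```text
pics
{'time_s': 0.0, 'joints': array([-1.21729357e+00,  3.78053532e-01,  7.96395051e-02,  1.27439825e+00,
       -3.53972706e-05,  1.46049984e+00]), 'dq': array([ 5.23936662e-05, -1.41052873e-03, -9.70351697e-04, -1.41369538e-03,
        1.37298125e-03,  2.40476333e-03]), 'effort': array([-1.40799220e-03, -4.63607597e+01,  2.69873625e+01,  2.08444678e-02,
       -3.44153605e-04,  1.20129579e-05]), 'eef_pos': array([ 0.25699669, -0.51364431,  0.23037158]), 'tool_rot': array([ 9.73231069e-01,  2.29826608e-01, -1.39839222e-04, -9.98386559e-04]), 'wrist_force': array([-0.29195211,  0.84546784,  0.0569334 ]), 'ft_torque': array([-0.02244511, -0.02660241,  0.02785323]), 'grasp_force': 0.0, 'opening': 0.08555919273005687}
{'fx': 432.43863403744194, 'fy': 432.43863403744194, 'cx': 321.3751419325835, 'cy': 201.72164962046392, 'position': array([0.37046276, 0.09384618, 1.19367029]), 'orientation': array([-0.03011786,  0.02160832,  0.71311647, -0.70006492])}
{'fx': 474.1221425068409, 'fy': 474.1221425068409, 'cx': 318.5031331236213, 'cy': 193.51514567491094, 'position': array([ 0.79479378, -0.40901213,  1.15632379]), 'orientation': array([0.24090739, 0.07007059, 0.28271976, 0.92580953])}
```

View pics/top0.png

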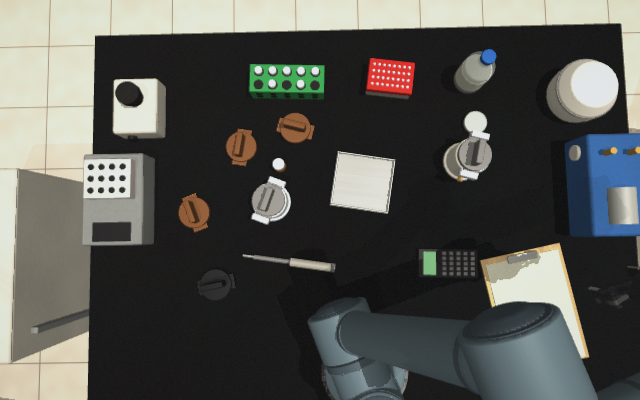

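View pics/scene0.png

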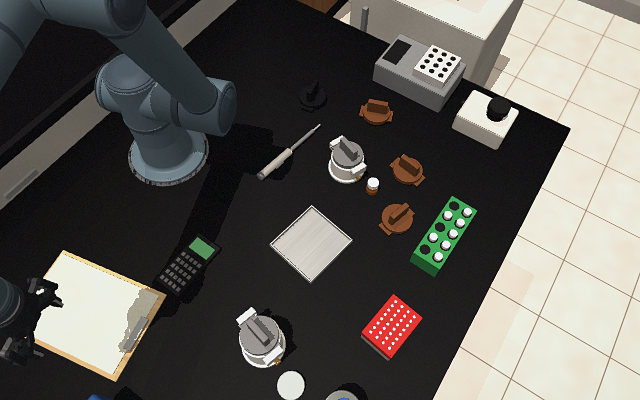

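The top view shows grey covers at (270,200) and (474,154), brown ones at (241,147), (295,127) and (194,211), a black one at (215,284), and the tray at (363,182). The right housing leans more, so it is probably the taller one. I'll confirm with triangulation and an enlarged crop.

```bash
python3 - <<'E'
from h import *
t=capture('top'); s=capture('scene')
def tri(a,b):
    M,p=cam(t); d1=M@np.array([(a[0]-t['cx'])/t['fx'],-(a[1]-t['cy'])/t['fy'],-1])
    M2,p2=cam(s); d2=M2@np.array([(b[0]-s['cx'])/s['fx'],-(b[1]-s['cy'])/s['fy'],-1])
    k=np.linalg.lstsq(np.c_[d1,-d2],p2-p,rcond=None)[0]; A=p+k[0]*d1;B=p2+k[1]*d2
    return (A+B)/2,np.linalg.norm(A-B)
print('left',tri((270,199),(347,152)),'right',tri((474,154),(262,333)))
g=cv2.cvtColor(t['img'],cv2.COLOR_BGR2GRAY)[140:225,320:405]
m=(g>110).astype('uint8'); cs,_=cv2.findContours(m,0,2); k=max(cs,key=cv2.contourArea)+np.array([320,140])
r=cv2.minAreaRect(k.astype(np.float32)); print('tray',r, onplane(t,*r[0],.014)); b=cv2.boxPoints(r); print([onplane(t,*q,.014).round(3) for q in b])
a=cv2.resize(t['img'][160:240,230:310],(400,400),interpolation=cv2.INTER_CUBIC)
b=cv2.resize(t['img'][115:195,430:510],(400,400),interpolation=cv2.INTER_CUBIC)
cv2.imwrite('pics/crop.png',np.hstack([a,b]))
E
```

```text
left (array([0.46141416, 0.23858376, 0.08666784]), np.float64(0.0004263151809724036)) right (array([ 0.56549588, -0.27977029,  0.10839771]), np.float64(0.0048988776759533465))
tray ((362.56781005859375, 181.91744995117188), (58.54619216918945, 54.84583282470703), 8.426968574523926) [ 0.50935171 -0.00661882  0.014     ]
[array([0.448, 0.085, 0.014]), array([0.598, 0.06 , 0.014]), array([ 0.571, -0.099,  0.014]), array([ 0.422, -0.072,  0.014])]
```

View pics/crop.png

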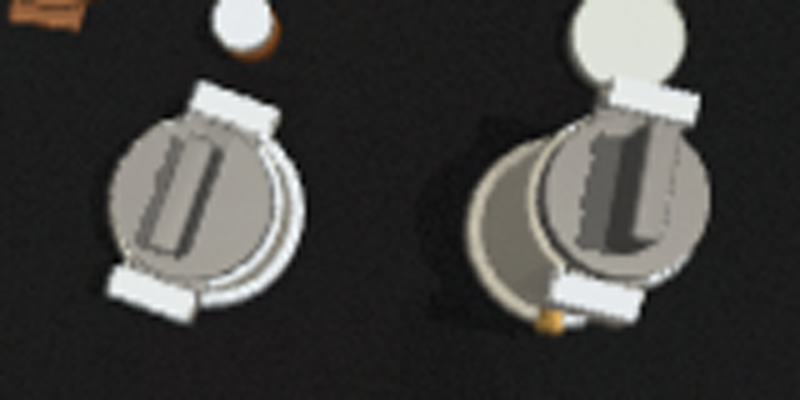

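The left housing at (270,200) is the lower one: its cover triangulates to z≈0.087 against 0.108 for the right, and it shows far less lean. Its cover is grey and seated, with lugs at both ends of the bar. Next I'll work out a hover above it.

```bash
cat >> h.py <<'E'
def delta(P,yaw,s):
    M=R.from_quat(s['tool_rot']); y0=np.arctan2(*M.as_matrix()[[1,0],0]); d=(yaw-y0+np.pi)%(2*np.pi)-np.pi
    tgt=R.from_euler('zx',[yaw,np.pi]); return (M.inv().apply(np.array(P)-s['eef_pos'])).round(4),(M.inv()*tgt).as_rotvec().round(3),d
E
python3 - <<'E'
from h import *
t=capture('top'); f=lambda x,y:(x/5+230,y/5+160)
a=onplane(t,*f(205,145),.118); b=onplane(t,*f(165,250),.118); print(a,b,(a+b)/2,np.linalg.norm(a-b))
phi=np.arctan2(*(a-b)[[1,0]]); print(phi)
# lugs centres z .0725
l1=onplane(t,*f(234,110),.0725); l2=onplane(t,*f(152,293),.0725); print(l1,l2,(l1+l2)/2,np.arctan2(*(l1-l2)[[1,0]]))
P=(l1+l2)/2; P[2]=.23; print(delta(P,phi+np.pi,observe()))
E
```

```text
[0.48374467 0.23161145 0.118     ] [0.43148001 0.25209956 0.118     ] [0.45761234 0.2418555  0.118     ] 0.05613695056845266
-0.37359694259903514
[0.50661562 0.22209411 0.0725    ] [0.41182382 0.26573883 0.0725    ] [0.45921972 0.24391647 0.0725    ] -0.431491257525705
(array([ 0.5198, -0.5874,  0.0015]), array([ 0.000e+00, -1.000e-03, -3.051e+00]), np.float64(2.3042098910623796))
```

```bash
sed -i "s/'zx'/'ZX'/" h.py; T='x'; python3 -m inch '[{"travel":[0.52,-0.587,-0.02],"rot":[0,0,-2.28]},{"travel":[0.52,-0.587,-0.02],"rot":[0,0,-2.28]},{"travel":[0.52,-0.587,-0.02],"rot":[0,0,-2.28]},{"travel":[0.52,-0.587,-0.02],"rot":[0,0,-2.28]},{"travel":[0.52,-0.587,-0.02],"rot":[0,0,-2.28]},{"travel":[0.52,-0.587,-0.02],"rot":[0,0,-2.28]},{"travel":[0.52,-0.587,-0.02],"rot":[0,0,-2.28]},{"travel":[0.52,-0.587,-0.02],"rot":[0,0,-2.28]},{"travel":[0.52,-0.587,-0.02],"rot":[0,0,-2.28]},{"travel":[0.52,-0.587,-0.02],"rot":[0,0,-2.28]},{"travel":[0.52,-0.587,-0.02],"rot":[0,0,-2.28]},{"travel":[0.52,-0.587,-0.02],"rot":[0,0,-2.28]},{"travel":[0.52,-0.587,-0.02],"rot":[0,0,-2.28]},{"travel":[0.52,-0.587,-0.02],"rot":[0,0,-2.28]},{"travel":[0.52,-0.587,-0.02],"rot":[0,0,-2.28]},{"travel":[0.52,-0.587,-0.02],"rot":[0,0,-2.28]},{"travel":[0.52,-0.587,-0.02],"rot":[0,0,-2.28]},{"travel":[0.52,-0.587,-0.02],"rot":[0,0,-2.28]},{"travel":[0.52,-0.587,-0.02],"rot":[0,0,-2.28]},{"travel":[0.52,-0.587,-0.02],"rot":[0,0,-2.28]}]'
python3 - <<'E'
from h import *
s=observe(); print(s['eef_pos'],s['joints'],delta([.459,.2435,.25],2.75,s))
c=capture('wrist'); cv2.imwrite('pics/w1.png',c['img'])
E
```

```text
time_s: 2.25
eef_pos: [0.4595, 0.2421, 0.2514]
tool_rot: [0.199, 0.98, -0.0, -0.0]
wrist_force: [1.1, -0.8, -0.6]
opening: 0.0854
grasp_force: 0.0
[0.45951068 0.2421047  0.2513936 ] [ 3.62925771e-01  2.58703555e-01 -3.34338320e-02  1.27887554e+00
 -3.11558336e-04  7.62630801e-01] (array([0.001 , 0.0011, 0.0014]), array([-0.   ,  0.   , -0.008]), np.float64(0.00811233186053295))
```

View pics/w1.png

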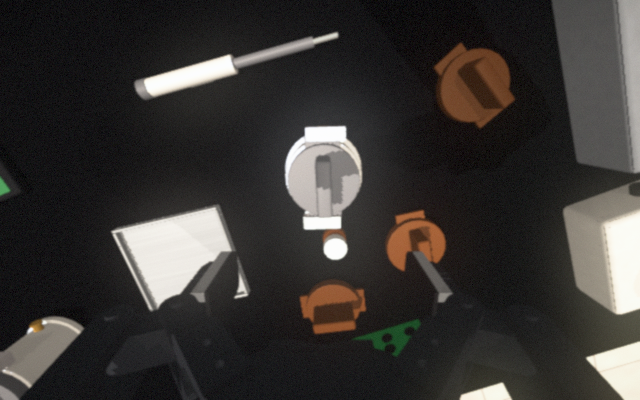

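The wrist view shows the lower cover at (323,180), its lugs at (326,133) and (322,222), and the bar lying upright in the image. I'll enlarge it and measure.

```bash
python3 - <<'E'
from h import *
s=observe(); c=capture('wrist')
for p in((326,133),(322,222)): print(onplane(c,*p,.0725,s))
for p in((323,158),(323,215)): print(onplane(c,*p,.118,s))
cv2.imwrite('pics/w1c.png',cv2.resize(c['img'][115:245,270:380],None,fx=4.5,fy=4.5,interpolation=cv2.INTER_CUBIC))
for P in([.459,.2435,.118],[.459,.2435,.0725]): print(proj(c,P,s))
E
```

```text
[0.41179892 0.26865051 0.0725    ]
[0.50703313 0.22370882 0.0725    ]
[0.42938841 0.25735057 0.118     ]
[0.48368461 0.23452361 0.118     ]
(np.float64(321.715096388445), np.float64(190.47440613180976))
(np.float64(321.63273732250536), np.float64(180.16606007610378))
```

View pics/w1c.png

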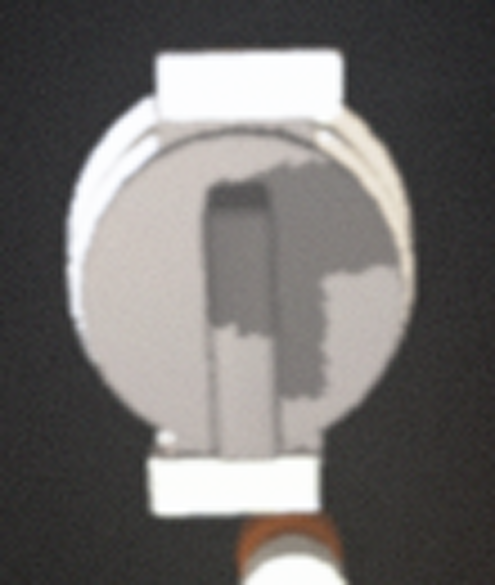

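```bash
python3 - <<'E'
from h import *
s=observe(); c=capture('wrist')
a=onplane(c,322.7,161.2,.118,s);b=onplane(c,325.1,216.6,.118,s);print(a,b,(a+b)/2,np.linalg.norm(a-b),np.arctan2(*(b-a)[[1,0]]))
print(delta([.4585,.2440,.084],np.pi-.36,s))
E
```

```text
[0.43223352 0.25598756 0.118     ] [0.48624265 0.23596389 0.118     ] [0.45923809 0.24597572 0.118     ] 0.057601508561787564 -0.35503587222747207
(array([0.0017, 0.0012, 0.1675]), array([-0.  ,  0.  , -0.04]), np.float64(0.039561148231982646))
```

```bash
python3 -m inch '[{"travel":[0.002,0.001,0.05],"rot":[0,0,-0.04]},{"travel":[0.002,0.001,0.09],"rot":[0,0,-0.04]},{"travel":[0.002,0.001,0.12],"rot":[0,0,-0.04]},{"travel":[0.002,0.001,0.145],"rot":[0,0,-0.04]},{"travel":[0.002,0.001,0.16],"rot":[0,0,-0.04]},{"travel":[0.002,0.001,0.168],"rot":[0,0,-0.04]},{"travel":[0.002,0.001,0.168],"rot":[0,0,-0.04]},{"travel":[0.002,0.001,0.168],"rot":[0,0,-0.04]}]'
python3 -m inch '[{"travel":[0,0,0],"rot":[0,0,0]},{"travel":[0,0,0],"rot":[0,0,0]},{"travel":[0,0,0],"rot":[0,0,0]},{"travel":[0,0,0],"rot":[0,0,0]},{"travel":[0,0,0],"rot":[0,0,0]},{"travel":[0,0,0],"rot":[0,0,0]},{"travel":[0,0,0],"rot":[0,0,0]},{"travel":[0,0,0],"rot":[0,0,0]},{"travel":[0,0,0],"rot":[0,0,0]},{"travel":[0,0,0],"rot":[0,0,0]},{"travel":[0,0,0],"rot":[0,0,0]},{"travel":[0,0,0],"rot":[0,0,0]}]' 0 40
```

```text
time_s: 3.2
eef_pos: [0.4589, 0.245, 0.0841]
tool_rot: [0.178, 0.984, 0.0, 0.001]
wrist_force: [0.6, -0.4, -0.2]
opening: 0.0857
grasp_force: 0.0
time_s: 4.4
eef_pos: [0.4585, 0.2452, 0.0835]
tool_rot: [0.178, 0.984, 0.0, 0.0]
wrist_force: [-0.3, 0.7, 4.9]
opening: 0.0153
grasp_force: 40.4
```

Gripped, with the opening at 15 mm, which fits the bar. Now the turn anticlockwise, about tool −z.

```bash
python3 -m inch '[{"travel":[0,0,0],"rot":[0,0,-0.08]},{"travel":[0,0,0],"rot":[0,0,-0.16]},{"travel":[0,0,0],"rot":[0,0,-0.24]},{"travel":[0,0,0],"rot":[0,0,-0.32]},{"travel":[0,0,0],"rot":[0,0,-0.4]},{"travel":[0,0,0],"rot":[0,0,-0.48]},{"travel":[0,0,0],"rot":[0,0,-0.56]}]'
python3 -m inch '[{"travel":[0,0,0],"rot":[0,0,-0.08]},{"travel":[0,0,0],"rot":[0,0,-0.16]},{"travel":[0,0,0],"rot":[0,0,-0.24]},{"travel":[0,0,0],"rot":[0,0,-0.34]},{"travel":[0,0,0],"rot":[0,0,-0.44]},{"travel":[0,0,0],"rot":[0,0,-0.54]},{"travel":[0,0,0],"rot":[0,0,-0.64]},{"travel":[0,0,0],"rot":[0,0,-0.74]},{"travel":[0,0,0],"rot":[0,0,-0.84]},{"travel":[0,0,0],"rot":[0,0,-0.94]},{"travel":[0,0,0],"rot":[0,0,-0.96]},{"travel":[0,0,0],"rot":[0,0,-0.96]},{"travel":[0,0,0],"rot":[0,0,-0.96]}]'
python3 - <<'E'
from h import *
s=observe(); print(s['ft_torque'],s['joints'])
c=capture('wrist'); cv2.imwrite('pics/w2.png',c['img'])
E
```

```text
time_s: 5.1
eef_pos: [0.4587, 0.2448, 0.0835]
tool_rot: [-0.102, 0.995, -0.0, 0.0]
wrist_force: [-0.0, -0.2, 4.1]
opening: 0.0152
grasp_force: 40.4
time_s: 6.4
eef_pos: [0.4587, 0.2449, 0.0835]
tool_rot: [-0.548, 0.836, -0.0, 0.0]
wrist_force: [1.2, -1.4, 5.0]
opening: 0.0157
grasp_force: 40.5
[-0.11986975 -0.06436297  0.05651501] [ 3.68773679e-01  3.62054321e-01 -3.42339458e-01  8.65685055e-01
 -6.74038339e-04 -7.92183119e-01]
```

View pics/w2.png

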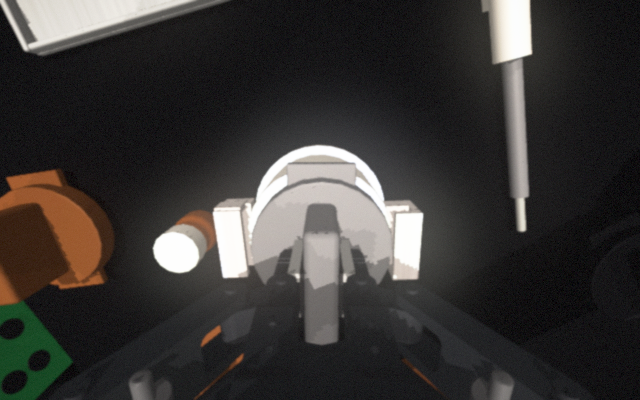

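The cover has turned with the bar: the tab at (322,172) is free and the lugs sit at (232,240) and (407,240), a quarter turn away. Now I'll lift it.

```bash
python3 -m inch '[{"travel":[0,0,-0.006],"rot":[0,0,0]},{"travel":[0,0,-0.014],"rot":[0,0,0]},{"travel":[0,0,-0.024],"rot":[0,0,0]},{"travel":[0,0,-0.036],"rot":[0,0,0]},{"travel":[0,0,-0.05],"rot":[0,0,0]},{"travel":[0,0,-0.065],"rot":[0,0,0]},{"travel":[0,0,-0.08],"rot":[0,0,0]},{"travel":[0,0,-0.09],"rot":[0,0,0]},{"travel":[0,0,-0.1],"rot":[0,0,0]},{"travel":[0,0,-0.1],"rot":[0,0,0]},{"travel":[0,0,-0.1],"rot":[0,0,0]}]'
python3 - <<'E'
from h import *
s=observe(); M=R.from_quat(s['tool_rot']); print(M.inv().apply(np.array([.5095,-.0065,.1835])-s['eef_pos']))
c=capture('wrist'); cv2.imwrite('pics/w3.png',c['img'])
E
```

```text
time_s: 7.55
eef_pos: [0.4582, 0.245, 0.1832]
tool_rot: [-0.549, 0.836, -0.0, -0.0]
wrist_force: [0.4, -0.1, -1.7]
opening: 0.0154
grasp_force: 39.7
[ 0.21042425 -0.14697651 -0.00028855]
```

View pics/w3.png

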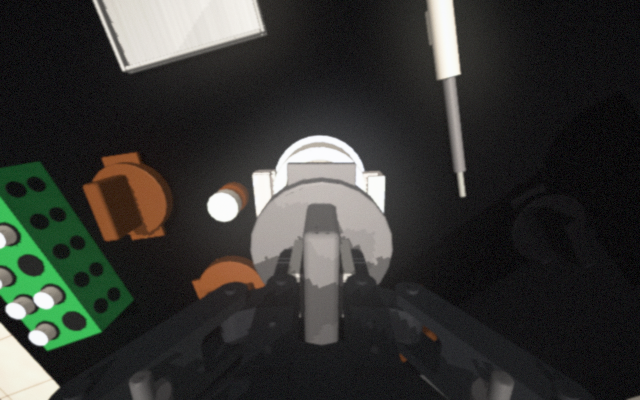

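The cover is held level in the fingers and clear of the open pot behind it at (320,160). Next is the carry to the tray.

```bash
python3 -m inch '[{"travel":[0.01,-0.007,0],"rot":[0,0,0]},{"travel":[0.03,-0.021,0],"rot":[0,0,0]},{"travel":[0.055,-0.0385,0],"rot":[0,0,0]},{"travel":[0.08,-0.056,0],"rot":[0,0,0]},{"travel":[0.105,-0.0735,0],"rot":[0,0,0]},{"travel":[0.13,-0.091,0],"rot":[0,0,0]},{"travel":[0.155,-0.1085,0],"rot":[0,0,0]},{"travel":[0.18,-0.126,0],"rot":[0,0,0]},{"travel":[0.2,-0.14,0],"rot":[0,0,0]},{"travel":[0.21,-0.147,0],"rot":[0,0,0]},{"travel":[0.21,-0.147,0],"rot":[0,0,0]},{"travel":[0.21,-0.147,0],"rot":[0,0,0]}]'
python3 -m inch '[{"travel":[0,0,0.02],"rot":[0,0,0]},{"travel":[0,0,0.04],"rot":[0,0,0]},{"travel":[0,0,0.06],"rot":[0,0,0]},{"travel":[0,0,0.08],"rot":[0,0,0]},{"travel":[0,0,0.1],"rot":[0,0,0]},{"travel":[0,0,0.115],"rot":[0,0,0]},{"travel":[0,0,0.125],"rot":[0,0,0]},{"travel":[0,0,0.13],"rot":[0,0,0]},{"travel":[0,0,0.13],"rot":[0,0,0]},{"travel":[0,0,0.13],"rot":[0,0,0]}]'
python3 - <<'E'
from h import *
c=capture('scene'); cv2.imwrite('pics/s2.png',cv2.resize(c['img'][130:330,200:440],(720,600)))
E
```

```text
time_s: 8.8
eef_pos: [0.5092, -0.0057, 0.183]
tool_rot: [-0.549, 0.836, 0.001, -0.0]
wrist_force: [0.3, 0.5, -1.1]
opening: 0.0157
grasp_force: 39.7
time_s: 9.8
eef_pos: [0.5102, -0.0059, 0.0539]
tool_rot: [-0.549, 0.836, -0.0, 0.0]
wrist_force: [-0.7, 0.7, -0.8]
opening: 0.0154
grasp_force: 39.7
```

View pics/s2.png

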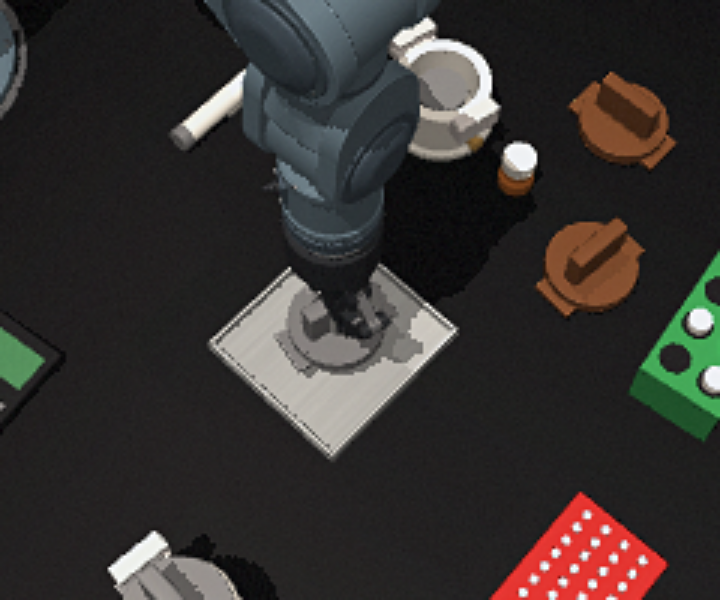

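The cover hovers over the middle of the tray at crop (335,325), with the open pot behind it. I'll lower it slowly until the force shows contact.

```bash
python3 -m inch '[{"travel":[0,0,0.005],"rot":[0,0,0]},{"travel":[0,0,0.01],"rot":[0,0,0]},{"travel":[0,0,0.013],"rot":[0,0,0]},{"travel":[0,0,0.015],"rot":[0,0,0]},{"travel":[0,0,0.0165],"rot":[0,0,0]},{"travel":[0,0,0.0165],"rot":[0,0,0]},{"travel":[0,0,0.0165],"rot":[0,0,0]}]'
```

```text
time_s: 10.55
eef_pos: [0.5098, -0.0061, 0.0368]
tool_rot: [-0.549, 0.836, -0.0, 0.0]
wrist_force: [0.3, 0.1, -0.8]
opening: 0.0153
grasp_force: 39.7
```

```bash
python3 -m inch '[{"travel":[0,0,0.0005],"rot":[0,0,0]},{"travel":[0,0,0.001],"rot":[0,0,0]},{"travel":[0,0,0.0015],"rot":[0,0,0]},{"travel":[0,0,0.0015],"rot":[0,0,0]}]'
```

```text
time_s: 10.95
eef_pos: [0.5098, -0.0061, 0.0355]
tool_rot: [-0.549, 0.836, -0.0, 0.0]
wrist_force: [-1.6, -0.2, 1.0]
opening: 0.0153
grasp_force: 40.0
```

The vertical force has risen by about the cover's weight, so it is touching. Release and rise.

```bash
python3 -m inch '[{"travel":[0,0,0],"rot":[0,0,0]},{"travel":[0,0,0],"rot":[0,0,0]},{"travel":[0,0,0],"rot":[0,0,0]},{"travel":[0,0,0],"rot":[0,0,0]},{"travel":[0,0,0],"rot":[0,0,0]},{"travel":[0,0,0],"rot":[0,0,0]},{"travel":[0,0,0],"rot":[0,0,0]},{"travel":[0,0,0],"rot":[0,0,0]},{"travel":[0,0,0],"rot":[0,0,0]},{"travel":[0,0,0],"rot":[0,0,0]}]' 0.07
python3 -m inch '[{"travel":[0,0,-0.01],"rot":[0,0,0]},{"travel":[0,0,-0.03],"rot":[0,0,0]},{"travel":[0,0,-0.06],"rot":[0,0,0]},{"travel":[0,0,-0.09],"rot":[0,0,0]},{"travel":[0,0,-0.12],"rot":[0,0,0]},{"travel":[0,0,-0.15],"rot":[0,0,0]},{"travel":[0,0,-0.15],"rot":[0,0,0]},{"travel":[0,0,-0.15],"rot":[0,0,0]}]'
python3 - <<'E'
from h import *
c=capture('scene'); cv2.imwrite('pics/s3.png',cv2.resize(c['img'][130:330,200:440],(720,600)))
E
```

```text
time_s: 11.95
eef_pos: [0.5097, -0.0061, 0.0353]
tool_rot: [-0.549, 0.836, -0.0, -0.0]
wrist_force: [1.2, -0.1, 0.4]
opening: 0.0701
grasp_force: 0.0
time_s: 12.75
eef_pos: [0.5105, -0.0062, 0.1865]
tool_rot: [-0.549, 0.836, -0.001, 0.001]
wrist_force: [0.2, 0.1, -0.6]
opening: 0.0701
grasp_force: 0.0
```

View pics/s3.png

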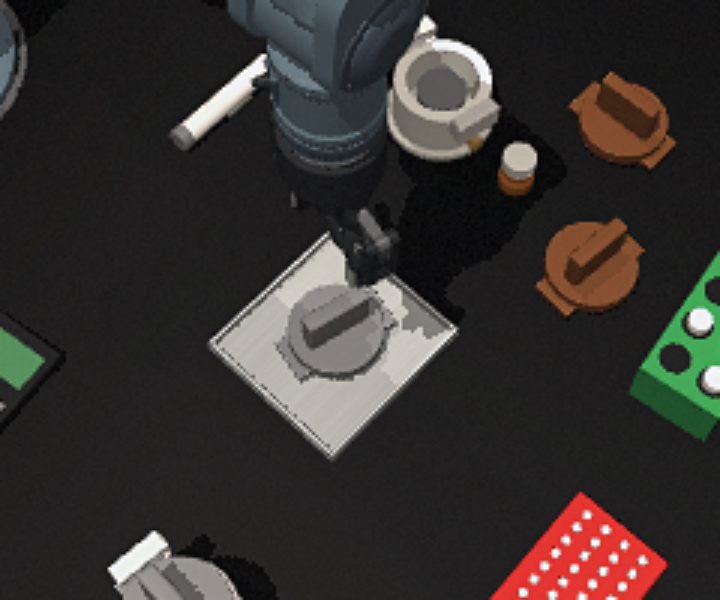

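The cover lies flat and right way up in the middle of the tray at crop (338,330), and the gripper is clear above it. Handing in.

```bash
python3 -c "from workcell import env; print(env.finish_job())"
```

```text
the job is handed in; nothing more can be done
None
```

The lower housing's cover was turned a quarter turn anticlockwise, lifted off and set down upright in the middle of the tray, then released; the taller housing was not touched, and the job is handed in (the hand-in call returned no verdict).

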